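# Set a cup under the tea dispenser

### The job

Get the tea dispenser ready for one cup: slide the long steel saucer, with the glass cup standing on it, in between the dispenser's guard cheeks and under its overhanging head until the cup stands upright right below the spout (the saucer has an upright grip to move it by). Also turn the guarded dial on top of the dispenser so that its yellow end points at the red mark. Do not tip the cup over, and leave the other things on the ledge where they are.

Things in the scene. Friction and masses are not known exactly. Their poses are not given: they have to be found in the camera images.
- saucer_grip (a point): Dark-grey upright grip of the long steel saucer: a blade 40 mm long (saucer's x), 14 mm thick (its y), top 76 mm above the ledge. Point on its mid-line, 55 mm above the ledge. Axes are the saucer's: x from the grip towards the cup, z up. The cup's centre is 120 mm ahead in x, the saucer's far end 175 mm ahead, its near end 25 mm behind.
- cup_mid (a point): Centre, half-way up (42.5 mm above its foot), of the glass cup that stands loose on the saucer in a shallow steel ring (6 mm high, a few mm of play). Cup 85 mm high, mouth diameter 74 mm, about 0.14 kg; its rim is 91 mm above the ledge.
- spout (a point): Lower end of the dispenser's dark round spout, on its axis, 110 mm above the ledge. Axes are the dispenser's: the bay opens towards -x, so the saucer goes in along +x with its own x parallel to this x; z up. With the saucer's far end against the stop (fully home) the saucer's grip is about 113 mm behind (-x) the spout's axis and the cup's centre 7 mm past it.
- dial_grip (a point): On the turning axis of the black dial, 30 mm above the floor of its well (floor 185 mm above the ledge), at x = +90 mm, y = 0 in the dispenser's axes. Grip: a bar 60 mm long, 14 mm thick, top 42 mm above the floor, on a disc 60 mm across, 8 mm thick. Guard collar around: 120 mm inner diameter, 30 mm high. Axes turn with the dial: x along the bar, yellow end at -x, z up.
- dial (a joint): Angle of the dial, rad: grows as it turns clockwise seen from above, 0 to 2.4 between stops; at 0 the yellow end points to the dispenser's front (-x of its axes). The red mark on the collar is at 1.2; white marks are at 0, 0.6, 1.8 and 2.4. Turns stiffly (0.06 N m) and stays where it is left.
- kettle_mid (a point): Brushed steel kettle on a black base, 220 mm high, 170 mm wide, point on its axis 100 mm above the ledge. A bystander.
- teapot_mid (a point): Turquoise lidded teapot, 144 mm high, about 220 mm from spout to handle, point on its axis 60 mm above the ledge. A bystander.
- cup2_mid (a point): The other glass cup (85 mm high, half-way up), on a round steel saucer of 140 mm diameter, 10 mm thick. A bystander.
- canister_a_mid (a point): Cream tea canister, 130 mm high, 84 mm diameter, half-way up. A bystander.
- canister_b_mid (a point): Green tea canister, the same size, half-way up. A bystander.
- sugar_mid (a point): White sugar bowl, 60 mm high, 100 mm diameter, half-way up. A bystander.
- cup: The glass cup's body; origin at the centre of its foot (see cup_mid).
- saucer: Long brushed-steel saucer, 200 x 100 mm, side rims 11 mm high, about 0.35 kg, loose, lying flat on the ledge (z = 0), slides with ordinary friction. Origin: centre of its underside; x towards the cup end, z up.
- dispenser: Grey plastic tea dispenser, fixed. Origin on the ledge straight below the spout, same axes as spout. Two guard cheeks, inner faces at y = +/-64 mm, 45 mm high, x from -50 to +65. Column face (the saucer's stop) at x = +62. Overhanging head x -45 to +172, y +/-74, underside 125 mm and top 185 mm above the ledge. On top: the dial in its collar, rim 215 mm up.
Mind the look-alikes: they are no part of the job. Several things have the shape of the saucer; the one meant has the colours described above.

How it is judged:
By the outcome, as a careful person would: the job done as asked, in the order asked, and still so for the second after the job is handed in, with the robot touching nothing.
It also fails if it takes over 61 s, if anything falls off the work surface, if the arm or the gripper's body presses on something with over 40 N, if the wrist force passes 120 N, or if a joint passes its speed limit or range.

### The arm

A 6-joint arm with a two-finger parallel gripper is mounted at the origin on the work surface. World frame = base frame: x ahead of the robot, y to its left, z up, the work surface at z = 0. Lengths are in m, angles in rad, forces in N, time in s.
With the tool pointing down it reaches from about 0.25 to 0.8 m from the base axis. Payload 8.5 kg.
Tool frame: the origin (TCP) lies where the fingers leave the gripper's body, on its centre line; the fingertips stand 73 mm ahead of it and the grasp point (between the pads) lies 54 mm ahead of it; x points along the fingers, y is the direction in which the jaws open and shut, and the axes are right-handed (so a half turn about x gives the same grasp; the last joint's range is limited). The gripper opens to 85 mm and grips with 20 to 120 N. Pads are 22 mm wide; open, the fingers measure 114 mm over their backs; the gripper's body (76 mm by 85 mm) begins 54 mm behind the grasp point. The pads swing forward as they close: fully open they stand 13 mm farther back than shut.
Start: joints at [-1.102, 0.238, -0.013, 1.319, 0, 1.571], TCP at [0.237, -0.468, 0.304] pointing down, gripper open.
Joint ranges: [-2.66, 2.66], [-1.03, 1.9], [-1.14, 1.46], [-1.82, 2.27], [-1.45, 1.34], [-3.14, 3.14]. Speed limits (rad/s): [2.22, 2.22, 2.79, 3.14, 3.14, 3.14].

### API

Orientations are given as a unit quaternion [w, x, y, z].
In Python, from station import arm, cams gives the robot as it stands.
- The arm moves only by the shell command python3 -m handwheel 'ROWS'. ROWS is a JSON object of lists of equal length, an entry for each row: "xyz": the shift along the tool's x, y, z in m, a list of three; "rotation": the turn, a rotation vector about the tool's x, y, z in rad, a list of three; "claw": the finger opening in m, from 0 to 0.0854. A call has 1 to 8 rows; each row shifts and turns the pose as measured when the row begins, along the tool's axes as they then stand; what a row does not reach is not made up. A row lasts 1/12 s, in which the tool goes at most 41.7 mm and 7.16 degrees, less where a joint would pass 70% of its speed; a pose out of reach is approached as far as the arm can. A call is refused whole if a number of a shift passes 0.0417 or a number of a turn 0.125, either way. A call with a gripper value outside its range is refused whole. The fingers move at their own pace and stop on an object; the grip force is fixed at half the most. Time passes only in rows, so rows that do not move let the fingers close. It gives the time, the measured TCP pose, the force and the opening at its end, in the units of the state.
- arm.get_obs(): the state, without advancing time (a new reading comes with each control period).
- cams.capture(name): name is "scene" or "side" or "wrist"; returns a dict with "image" (384x512x3 uint8, red, green, blue), "z_map" (384x512 float32, m along the optical axis (not along the pixel's ray), 0 where there is no reading), "vertical_fov" (degrees; the focal length in pixels is half the picture's height over the tangent of half this angle, whatever the lens; pixels are square), "cx", "cy" (the principal point, pixels), "D" ([k1, k2, p1, p2, k3] as OpenCV has them; the pictures are not rectified), "R" (3x3) and "t" (3): a world point X has camera coordinates R X + t. Camera axes: x right, y down, z forward; pixel columns grow to the right and rows downward; lengths in m; the calibration is good to about 2 mm. A picture is of the moment at which its call begins.
- arm.close_job(): hands the job in, once; it reports no verdict.
The state is a dict: "clock": time; "qpos": joint angles; "joint_vel": joint speeds; "joint_torque": joint torques, N m; "tcp_pos": TCP position; "tcp_rot": TCP orientation; "ft_force": force on the tool from outside, world axes, zero at the start; "wrist_torque": the same for the moment, N m; "width": finger opening in m.
Only numpy, scipy, OpenCV 4.12 (cv2) and the standard library are available. Lean on these libraries where they do the work, as an engineer would, in place of code of your own. Each camera call takes 0.05 s, during which the arm holds its last target.

## Working session

There is one attempt and no reset: what is moved stays moved. The work goes in short steps, Python scripts to look and compute and a shell command to move; the robot and the scene stay as the last step left them, time stands still between calls to the robot, and variables do not carry over. Pictures are saved under pics/ and viewed, and the job is handed in when it is done.

```bash
ls; mkdir -p pics
python3 - <<'E'
from station import arm,cams
import cv2
print(arm.get_obs())
for n in ["scene","side","wrist"]:
    c=cams.capture(n); cv2.imwrite(f"pics/{n}0.png",c["image"][:,:,::-1])
    print(n,c["vertical_fov"],c["cx"],c["cy"],c["D"],c["R"],c["t"])
E
```

```text
pics
{'clock': 0.0, 'qpos': array([-1.10198059e+00,  2.38766517e-01, -1.42466318e-02,  1.31919282e+00,
        3.13458480e-05,  1.57081224e+00]), 'joint_vel': array([ 6.72992748e-04, -6.41040718e-04,  3.48980397e-04, -7.64348708e-04,
        6.84679257e-04, -2.18221327e-05]), 'joint_torque': array([-2.12999505e-03, -5.38777184e+01,  3.46437764e+01,  1.81184179e-02,
       -9.23775838e-05,  2.93956884e-05]), 'tcp_pos': array([ 0.23707867, -0.46807746,  0.303288  ]), 'tcp_rot': array([-0.16374479, -0.68766501, -0.16471944,  0.68787498]), 'ft_force': array([-1.04440632, -0.16810667,  0.27651882]), 'wrist_torque': array([-0.02900396, -0.00550561, -0.03252177]), 'width': 0.08532479845095167}
scene 43.39655993570585 257.74444979662195 188.95948251772015 [0.02003662 0.         0.         0.         0.        ] [[ 0.8961482   0.44375094 -0.00187082]
 [ 0.35295778 -0.71533539 -0.60308879]
 [-0.26895948  0.53979662 -0.79767187]] [-0.46108444 -0.13556162  1.8103562 ]
side 48.00444172542875 259.89085688174407 193.12354406355206 [-0.01719117  0.          0.          0.          0.        ] [[-7.58316613e-01 -6.51886116e-01 -6.37084393e-04]
 [-3.98748236e-01  4.64622753e-01 -7.90648811e-01]
 [ 5.15708986e-01 -5.99308092e-01 -6.12269591e-01]] [0.37438592 0.33579638 1.24609818]
wrist 70.64446893632547 253.11306329235347 193.31785607542685 [0.0170988 0.        0.        0.        0.       ] [[ 4.51892990e-01 -8.92071933e-01 -6.26905260e-04]
 [-8.50005798e-01 -4.30796776e-01  3.03157190e-01]
 [-2.70708089e-01 -1.36461736e-01 -9.52940358e-01]] [-0.52494472 -0.03970221  0.37983441]
```

View pics/scene0.png

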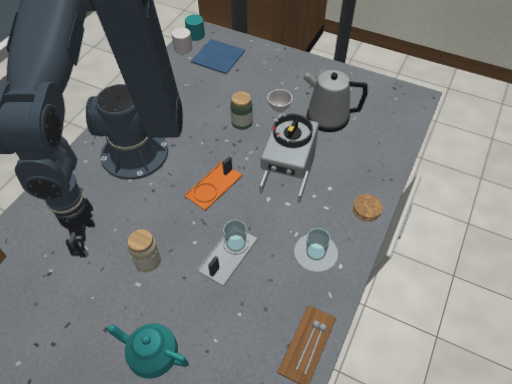

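View pics/side0.png

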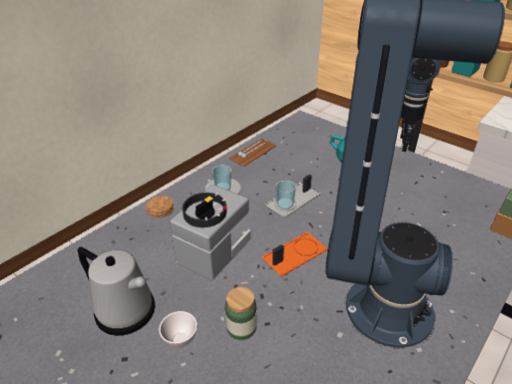

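View pics/wrist0.png

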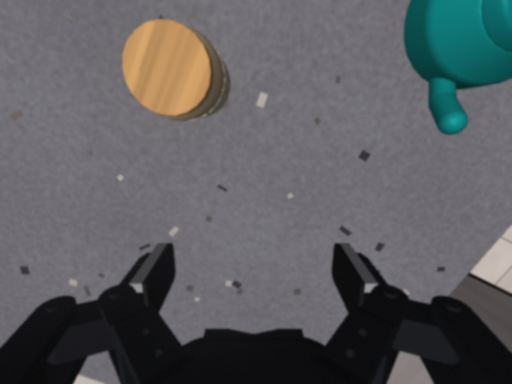

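The scene view shows the steel saucer at about (228,255), with its dark grip at (214,267) and the cup on it at (235,237). The dispenser is at (290,150), with its cheeks opening towards (285,190). Things that could be mistaken for the targets:
- **Saucer:** the orange saucer (214,186) with a dark grip at (227,165), the round saucer (316,252), the blue mat (218,56) and the brown tray (308,345).
- **Cup:** the second cup (317,243).

I choose the steel saucer at (228,255) and check it in crops.

```bash
cat > h.py <<'E'
import numpy as np, cv2
from station import arm,cams
def K(c):
    f=192/np.tan(np.radians(c["vertical_fov"])/2)
    return np.array([[f,0,c["cx"]],[0,f,c["cy"]],[0,0,1.]])
def onplane(c,px,z):
    px=np.array(px,float).reshape(-1,1,2)
    u=cv2.undistortPoints(px,K(c),np.array(c["D"]))[:,0]
    R=np.array(c["R"]);t=np.array(c["t"])
    d=np.c_[u,np.ones(len(u))]@R
    o=-R.T@t
    s=(z-o[2])/d[:,2]
    return o+s[:,None]*d
def cloud(c):
    h,w=c["z_map"].shape
    g=np.stack(np.meshgrid(np.arange(w),np.arange(h)),-1).reshape(-1,1,2).astype(float)
    u=cv2.undistortPoints(g,K(c),np.array(c["D"]))[:,0]
    zz=c["z_map"].reshape(-1,1)
    P=(np.c_[u,np.ones(len(u))]*zz-np.array(c["t"]))@np.array(c["R"])
    P[zz[:,0]==0]=np.nan
    return P.reshape(h,w,3)
def proj(c,X):
    return cv2.projectPoints(np.array(X,float).reshape(-1,1,3),cv2.Rodrigues(np.array(c["R"]))[0],np.array(c["t"]),K(c),np.array(c["D"]))[0][:,0]
def crop(c,name,x0,y0,x1,y1,s):
    im=cv2.resize(c["image"][y0:y1,x0:x1,::-1],None,fx=s,fy=s,interpolation=cv2.INTER_CUBIC)
    cv2.imwrite("pics/"+name+".png",im)
E
python3 - <<'E'
from h import *
c=cams.capture("scene"); np.save("scene.npy",c,allow_pickle=True)
crop(c,"s1",180,80,340,300,2.7)
d=cams.capture("side"); np.save("side.npy",d,allow_pickle=True)
crop(d,"d1",160,150,340,280,4)
E
```

```text
(no output)
```

View pics/s1.png

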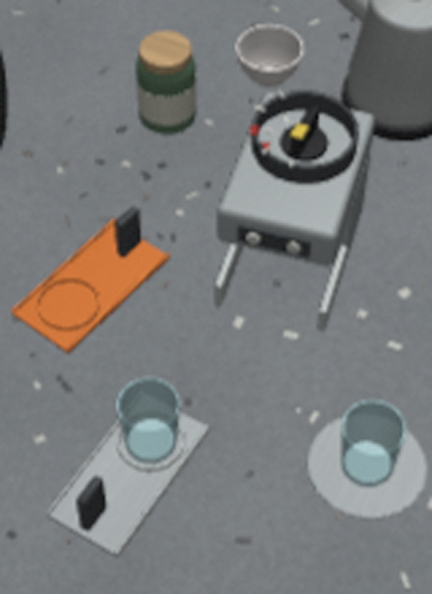

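View pics/d1.png

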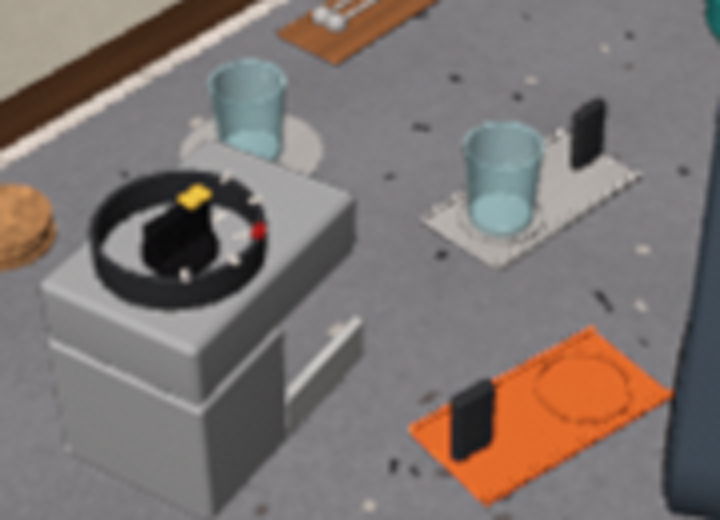

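Run:
```python
from h import *
for n in ["scene","side"]:
    c=np.load(n+".npy",allow_pickle=True).item(); P=cloud(c)
    print(n,"ledge z med",np.nanmedian(P[...,2][(P[...,2]<.03)]))
    hsv=cv2.cvtColor(c["image"],cv2.COLOR_RGB2HSV)
    cfg={"scene":dict(box=(195,215,262,290),g=(205,252,222,280),head=(258,112,325,180),dial=(270,115,318,150)),
         "side":dict(box=(262,172,322,220),g=(300,172,316,195),head=(165,185,255,255),dial=(180,190,230,228))}[n]
    def sel(b): x0,y0,x1,y1=b; return P[y0:y1,x0:x1].reshape(-1,3),hsv[y0:y1,x0:x1].reshape(-1,3),c["image"][y0:y1,x0:x1].reshape(-1,3).astype(int)
    p,h,rgb=sel(cfg["box"]); m=(p[:,2]>.004)&(p[:,2]<.02)&(h[:,1]<60)
    print("saucer",m.sum(),cv2.minAreaRect((p[m,:2]*1000).astype(np.float32)))
    p,h,rgb=sel(cfg["g"]); m=(h[:,2]<90)&(p[:,2]>.02)&(p[:,2]<.09)
    q=p[m]; print("grip",m.sum(),q.mean(0),q.min(0),q.max(0)); mt=q[:,2]>.07; print(" top",mt.sum(),q[mt].mean(0))
    p,h,rgb=sel(cfg["head"]); m=(abs(p[:,2]-.185)<.006)&(h[:,2]>80)
    print("head",m.sum(),np.nanmedian(p[m,2]),cv2.minAreaRect((p[m,:2]*1000).astype(np.float32)))
    p,h,rgb=sel(cfg["dial"]); m=(abs(p[:,2]-.215)<.005)
    print("collar rim",m.sum(),cv2.minEnclosingCircle((p[m,:2]*1000).astype(np.float32)))
    m=(h[:,0]>18)&(h[:,0]<35)&(h[:,1]>130); print("yellow",m.sum(),np.nanmean(p[m],0), p[m].min(0),p[m].max(0))
    m=((h[:,0]<8)|(h[:,0]>172))&(h[:,1]>120); print("red",m.sum(),p[m].mean(0), p[m][:8])
    m=(h[:,2]<60)&(p[:,2]>.222); print("bar",m.sum(),p[m].mean(0),cv2.minAreaRect((p[m,:2]*1000).astype(np.float32)))
```

```text
scene ledge z med -0.004497410051829267
saucer 928 ((511.7628479003906, -216.06576538085938), (217.65451049804688, 272.828369140625), 26.109220504760742)
grip 121 [ 0.51632154 -0.30611646  0.05496119] [ 0.50771965 -0.32399071  0.02027816] [ 0.52249862 -0.28311921  0.0787961 ]
 top 32 [ 0.51412936 -0.30368784  0.07356924]
head 1270 0.1837374476786519 ((554.3428955078125, 158.42019653320312), (146.94053649902344, 218.90255737304688), 9.244324684143066)
collar rim 191 ((549.8680419921875, 186.81857299804688), 68.09415435791016)
yellow 31 [0.5516384  0.16834647 0.22536091] [0.54371799 0.1550063  0.21281628] [0.55686042 0.18585927 0.23224519]
red 11 [0.49771478 0.15847429 0.21207813] [[0.49447956 0.1622129  0.2165622 ]
 [0.4900272  0.1806671  0.19772905]
 [0.49447632 0.15435273 0.21908701]
 [0.49587905 0.15931917 0.21517135]
 [0.50028911 0.15744244 0.21887971]
 [0.49437991 0.15484049 0.21392963]
 [0.49855753 0.1535134  0.21704248]
 [0.5021168  0.15356049 0.2186115 ]]
bar 23 [0.55105776 0.20114629 0.22631583] ((549.9722900390625, 201.89553833007812), (9.719407081604004, 31.178056716918945)
[... 440 characters left out ...]
1345672607422), 9.424407005310059)
collar rim 248 ((548.6790161132812, 194.53713989257812), 68.7181396484375)
yellow 43 [0.55652057 0.16569524 0.21907443] [0.54155999 0.13513222 0.19157584] [0.59426091 0.18389912 0.23046732]
red 14 [0.4975024  0.15809435 0.21421857] [[0.50439352 0.15134874 0.2145273 ]
 [0.50435043 0.14731708 0.21204374]
 [0.5043841  0.15568195 0.21338259]
 [0.50289347 0.15302563 0.21252272]
 [0.49735748 0.15417362 0.2162087 ]
 [0.49864965 0.16129875 0.21613967]
 [0.4983268  0.15757435 0.2139762 ]
 [0.49361613 0.15796249 0.21675806]]
bar 41 [0.54762544 0.2024618  0.22512808] ((547.2512817382812, 197.88140869140625), (13.779827117919922, 50.79713439941406), 1.4502071142196655)
```

Run:
```python
from h import *
c=np.load("scene.npy",allow_pickle=True).item(); d=np.load("side.npy",allow_pickle=True).item()
a=np.array([[50,514],[118,552],[208,428]])/2.7+[180,80]
b=np.array([[422,220],[503,268],[642,178],[560,130]])/4+[160,150]
A=onplane(c,a,.011); B=onplane(d,b,.011)
print(A.round(4)); print(B.round(4), B.mean(0))
for Q in (A,B): print(np.linalg.norm(np.diff(Q,axis=0),axis=1), [np.degrees(np.arctan2(*(v[:2][::-1]))) for v in np.diff(Q,axis=0)])
# grip top centre
print(onplane(c,[[98/2.7+180,482/2.7+80]],.076), onplane(d,[[590/4+160,104/4+150]],.076))
# cup mouth centre z .091
print(onplane(c,[[149/2.7+180,401/2.7+80]],.091), onplane(d,[[504/4+160,143/4+150]],.091))
```

```text
[[ 0.4683 -0.3217  0.011 ]
 [ 0.5615 -0.3289  0.011 ]
 [ 0.5803 -0.138   0.011 ]]
[[ 0.5694 -0.1201  0.011 ]
 [ 0.4703 -0.1155  0.011 ]
 [ 0.4501 -0.3063  0.011 ]
 [ 0.5562 -0.3177  0.011 ]] [ 0.51152486 -0.21491854  0.011     ]
[0.09351508 0.19179999] [np.float64(-4.402211425369949), np.float64(84.38308029667898)]
[0.09925221 0.19187988 0.1066821 ] [np.float64(177.31742852578296), np.float64(-96.03400198223265), np.float64(-6.124515381704455)]
[[ 0.51912583 -0.29018432  0.076     ]] [[ 0.50953242 -0.29630826  0.076     ]]
[[ 0.52510896 -0.17900571  0.091     ]] [[ 0.52153259 -0.177924    0.091     ]]
```

```bash
cat >> h.py <<'E'
from scipy.spatial.transform import Rotation as Ro
def tool():
    o=arm.get_obs(); q=o["tcp_rot"]; return o,np.array(o["tcp_pos"]),Ro.from_quat([q[1],q[2],q[3],q[0]])
def plan(xyz,yaw):
    """shift to target TCP in tool axes; yaw= heading (deg) wanted of tool y (mod 180), tool x straight down"""
    o,p,R=tool(); M=R.as_matrix(); best=None
    for k in (0,180):
        a=np.radians(yaw+k); y=np.array([np.cos(a),np.sin(a),0]); x=np.array([0,0,-1.]); T=np.c_[x,y,np.cross(x,y)]
        r=(R.inv()*Ro.from_matrix(T)).as_rotvec()
        if best is None or np.linalg.norm(r)<np.linalg.norm(best): best=r
    print("t",o["clock"],"tcp",p.round(4),"yheading",np.degrees(np.arctan2(M[1,1],M[0,1])).round(2),"x",M[:,0].round(3),"w",o["width"],"F",np.round(o["ft_force"],1),"j6",o["qpos"][5].round(3))
    print("tool shift (current axes)",(M.T@(np.array(xyz)-p)).round(4),"rotvec",best.round(4), "world d",(np.array(xyz)-p).round(4))
E
python3 - <<'E'
from h import *
plan([.515,-.31,.25],84.5+90)
c=cams.capture("wrist"); o,p,R=tool(); print(R.as_matrix().round(3), R.inv().apply(-np.array(c["R"]).T@c["t"]-p))
E
```

```text
t 0.25 tcp [ 0.2371 -0.4682  0.3036] yheading -63.14 x [-0.     0.001 -1.   ] w 0.08543622905792521 F [ 0.6 -0.2 -0.2] j6 1.571
tool shift (current axes) [ 0.0536 -0.0156 -0.3194] rotvec [-1.006e+00 -4.000e-04  6.000e-04] world d [ 0.2779  0.1582 -0.0536]
[[-0.     0.452 -0.892]
 [ 0.001 -0.892 -0.452]
 [-1.    -0.001  0.   ]] [-0.07026464  0.0003355  -0.07736944]
```

```bash
python3 -m handwheel '{"xyz":[[0.005,-0.002,-0.04],[0.005,-0.002,-0.04],[0.005,-0.002,-0.04],[0.005,-0.002,-0.04],[0.005,-0.002,-0.04],[0.005,-0.002,-0.04],[0.005,-0.002,-0.04],[0.005,-0.002,-0.04]],"rotation":[[-0.12,0,0],[0,0,0],[0,0,0],[0,0,0],[0,0,0],[0,0,0],[0,0,0],[0,0,0]],"claw":[0.06,0.06,0.06,0.06,0.06,0.06,0.06,0.06]}'
python3 -c "
from h import *
plan([.508,-.33,.25],174.5)"
```

```text
clock: 0.97
tcp_pos: [0.5005, -0.2804, 0.2627]
tcp_rot: [-0.204, -0.677, -0.201, 0.678]
ft_force: [0.4, -0.6, 0.1]
width: 0.0599
t 0.9667 tcp [ 0.5005 -0.2804  0.2627] yheading -56.77 x [ 0.001 -0.004 -1.   ] w 0.05988024061812725 F [ 0.4 -0.6  0.1] j6 2.052
tool shift (current axes) [0.0129 0.0455 0.0209] rotvec [-0.8948  0.0033 -0.0027] world d [ 0.0075 -0.0496 -0.0127]
```

```bash
python3 -m handwheel '{"xyz":[[0.01,0.038,0.015],[0,0,0],[0,0,0],[0,0,0],[0,0,0],[0,0,0],[0,0,0],[0,0,0]],"rotation":[[-0.12,0,0],[-0.124,0,0],[-0.124,0,0],[-0.124,0,0],[-0.124,0,0],[-0.124,0,0],[-0.124,0,0],[-0.124,0,0]],"claw":[0.06,0.06,0.06,0.06,0.06,0.06,0.06,0.06]}'
for i in 1 2 ; do python3 -m handwheel '{"xyz":[[0,0,0],[0,0,0],[0,0,0],[0,0,0],[0,0,0],[0,0,0],[0,0,0],[0,0,0]],"rotation":[[-0.124,0,0],[-0.124,0,0],[-0.124,0,0],[-0.124,0,0],[-0.124,0,0],[-0.124,0,0],[-0.124,0,0],[-0.124,0,0]],"claw":[0.06,0.06,0.06,0.06,0.06,0.06,0.06,0.06]}' | head -2; done
python3 -c "
from h import *
plan([.508,-.33,.25],174.5)"
```

```text
clock: 1.63
tcp_pos: [0.5224, -0.3066, 0.2476]
tcp_rot: [0.502, 0.497, 0.503, -0.498]
ft_force: [1.0, -0.0, 0.5]
width: 0.0604
clock: 2.3
tcp_pos: [0.5222, -0.3064, 0.2462]
clock: 2.97
tcp_pos: [0.522, -0.3062, 0.245]
t 2.9667 tcp [ 0.522  -0.3062  0.245 ] yheading 115.18 x [-0.006  0.003 -1.   ] w 0.05982379642581768 F [0.1 0.1 0.2] j6 -0.97
tool shift (current axes) [-0.005  -0.0155 -0.0228] rotvec [-1.0353e+00 -1.0000e-03 -6.4000e-03] world d [-0.014  -0.0238  0.005 ]
```

```bash
python3 -m handwheel '{"xyz":[[-0.005,-0.015,-0.023],[0,0,0],[0,0,0],[0,0,0],[0,0,0],[0,0,0],[0,0,0],[0,0,0]],"rotation":[[-0.124,0,0],[-0.124,0,0],[-0.124,0,0],[-0.124,0,0],[-0.124,0,0],[-0.124,0,0],[-0.124,0,0],[-0.124,0,-0.003]],"claw":[0.06,0.06,0.06,0.06,0.06,0.06,0.06,0.06]}'
python3 -c "
from h import *
plan([.508,-.33,.25],174.5)
c=cams.capture('wrist'); np.save('w1.npy',c,allow_pickle=True); crop(c,'w1',0,0,512,384,1.5)"
```

```text
clock: 3.63
tcp_pos: [0.5068, -0.3307, 0.249]
tcp_rot: [0.531, -0.464, 0.532, 0.468]
ft_force: [-0.1, 0.6, -0.0]
width: 0.0603
t 3.6333 tcp [ 0.5068 -0.3307  0.249 ] yheading 172.47 x [-0.004  0.003 -1.   ] w 0.06030000421808004 F [-0.1  0.6 -0. ] j6 -2.018
tool shift (current axes) [-0.001  -0.001   0.0009] rotvec [-0.0354  0.0027 -0.0047] world d [0.0012 0.0007 0.001 ]
```

View pics/w1.png

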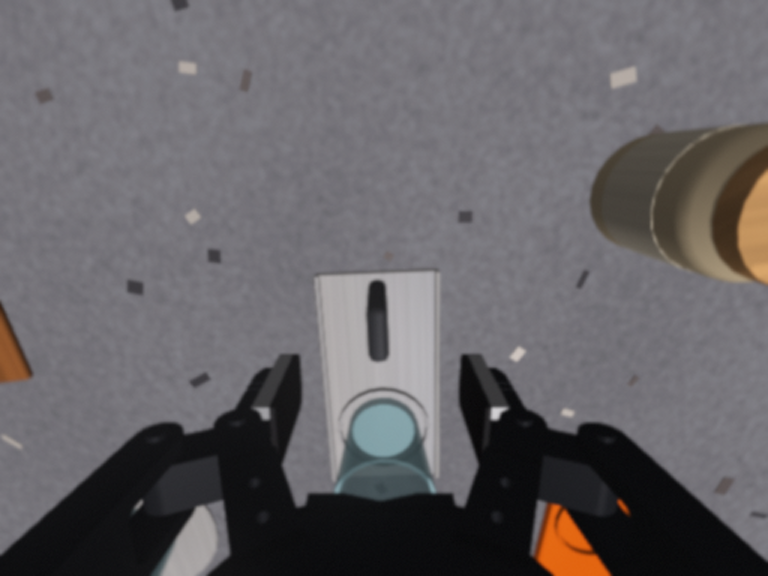

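Close view: the long saucer is brushed steel, with near corners at (317,275) and (438,270), the dark grip at (377,320), and the cup with its ring at (383,430). The orange look-alike is at the lower right, away from it. This is the right saucer.

Run:
```python
from h import *
c=np.load("w1.npy",allow_pickle=True).item()
crop(c,"w1c",195,170,310,320,5)
print(-np.array(c["R"]).T@c["t"])
P=cloud(c); 
for (u,v) in [(251,195),(251,205),(251,215),(251,230),(240,200),(230,190)]: print(u,v,P[v,u].round(4))
Q=onplane(c,np.array([[317,275],[438,270],[333,478],[439,470]])/1.5,.011); print(Q.round(4)); print([np.degrees(np.arctan2(*(Q[i]-Q[j])[:2][::-1])) for i,j in((2,0),(3,1),(0,1))])
g=c["image"].astype(int).max(2)<45
g[:, :235]=0; g[:,268:]=0; g[:180]=0; g[245:]=0
n,l,s,ce=cv2.connectedComponentsWithStats(g.astype(np.uint8)); print(s,ce)
```

```text
[ 0.49688189 -0.40837491  0.31916304]
251 195 [ 0.5098 -0.3189  0.0432]
251 205 [ 0.5098 -0.3186  0.0734]
251 215 [ 0.511  -0.309   0.0751]
251 230 [ 0.5131 -0.2934  0.0756]
240 200 [ 0.5258 -0.3022  0.0057]
230 190 [ 0.5358 -0.3166  0.0064]
[[ 0.5557 -0.329   0.011 ]
 [ 0.461  -0.3205  0.011 ]
 [ 0.5756 -0.1339  0.011 ]
 [ 0.477  -0.1296  0.011 ]]
[np.float64(84.18546418188542), np.float64(85.20858064687954), np.float64(-5.1394553529690175)]
[[     0      0    512    384 196437]
 [   246    188     10     20    171]] [[255.50415655 191.49441806]
 [250.7251462  197.9122807 ]]
```

View pics/w1c.png

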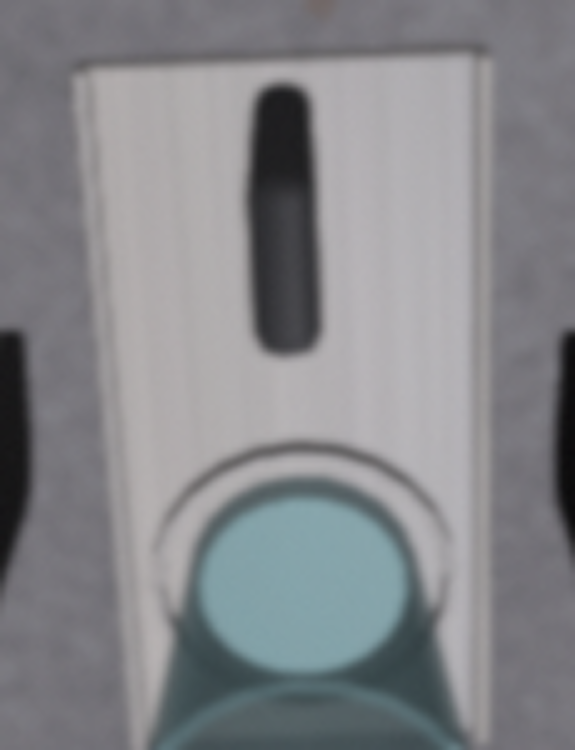

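Run:
```python
from h import *
c=np.load("w1.npy",allow_pickle=True).item()
Q=onplane(c,np.array([[282,187],[288,350],[285,268]])/5+[195,170],.076); print(Q.round(4),np.degrees(np.arctan2(*(Q[1]-Q[0])[:2][::-1])))
plan([Q[2][0],Q[2][1],.109],174.7)
```

```text
[[ 0.5096 -0.3171  0.076 ]
 [ 0.513  -0.2825  0.076 ]
 [ 0.5112 -0.3003  0.076 ]] 84.34056496141314
t 3.6833 tcp [ 0.5068 -0.3307  0.2491] yheading 173.01 x [-0.004  0.003 -1.   ] w 0.06008228170044589 F [ 0.5 -0.2 -0.2] j6 -2.027
tool shift (current axes) [ 0.1401 -0.0013  0.0304] rotvec [-0.0296  0.0026 -0.0043] world d [ 0.0044  0.0305 -0.1401]
```

```bash
python3 -m handwheel '{"xyz":[[0.02,-0.0015,0.031],[0.036,0,0],[0.036,0,0],[0.034,0,0],[0.012,0,0],[0,0,0]],"rotation":[[-0.03,0,-0.004],[0,0,0],[0,0,0],[0,0,0],[0,0,0],[0,0,0]],"claw":[0.06,0.06,0.06,0.06,0.06,0.06]}'
python3 -c "
from h import *
plan([.5112,-.3003,.109],174.6)
c=cams.capture('wrist'); crop(c,'w2',100,120,412,384,2.4)"
```

```text
clock: 4.18
tcp_pos: [0.5141, -0.2995, 0.1084]
tcp_rot: [0.528, -0.474, 0.525, 0.471]
ft_force: [-0.8, -0.6, 0.3]
width: 0.0599
t 4.1833 tcp [ 0.5141 -0.2995  0.1084] yheading 173.85 x [ 0.006 -0.001 -1.   ] w 0.059881679214414264 F [-0.8 -0.6  0.3] j6 -1.992
tool shift (current axes) [-0.0006  0.0028 -0.0011] rotvec [-0.013  -0.0004  0.0064] world d [-0.0029 -0.0008  0.0006]
```

View pics/w2.png

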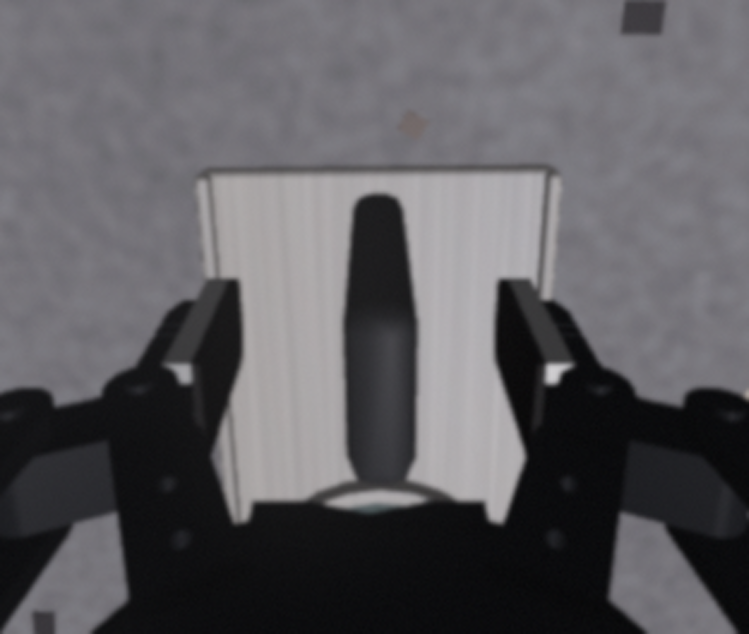

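The grip stands between the open pads, slightly right of centre (380 against 370). I'll correct that and close.

```bash
python3 -m handwheel '{"xyz":[[-0.0006,0.0025,-0.001],[0,0,0],[0,0,0],[0,0,0],[0,0,0],[0,0,0]],"rotation":[[-0.013,0,0.006],[0,0,0],[0,0,0],[0,0,0],[0,0,0],[0,0,0]],"claw":[0.06,0.03,0.0,0.0,0.0,0.0]}'
python3 -c "
from h import *
plan([.5112,-.3003,.109],174.6)
c=cams.capture('scene'); crop(c,'s2',180,80,340,300,2.7)"
```

```text
clock: 4.73
tcp_pos: [0.5134, -0.3021, 0.1156]
tcp_rot: [0.524, -0.478, 0.523, 0.473]
ft_force: [-0.2, 0.9, -3.4]
width: 0.0131
t 4.7333 tcp [ 0.5134 -0.3021  0.1156] yheading 174.43 x [ 0.006 -0.004 -1.   ] w 0.01314896363081993 F [-0.2  0.9 -3.4] j6 -2.005
tool shift (current axes) [0.0066 0.0024 0.0016] rotvec [-0.003  -0.0037  0.0062] world d [-0.0022  0.0018 -0.0066]
```

View pics/s2.png

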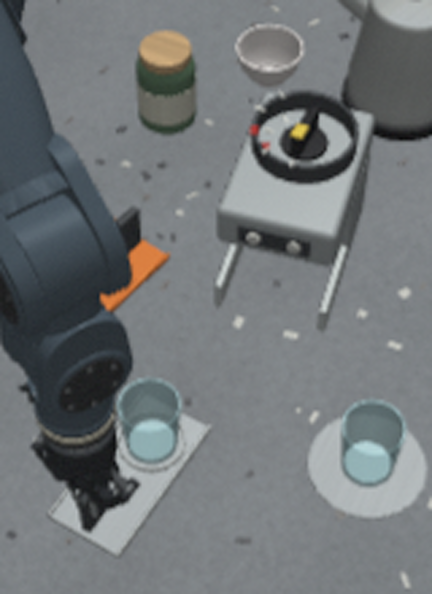

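Run:
```python
from h import *
c=np.load("scene.npy",allow_pickle=True).item(); d=np.load("side.npy",allow_pickle=True).item()
crop(c,"s3",250,105,330,205,6); crop(d,"d3",165,180,265,285,5.5)
```

```text
(no output)
```

View pics/s3.png

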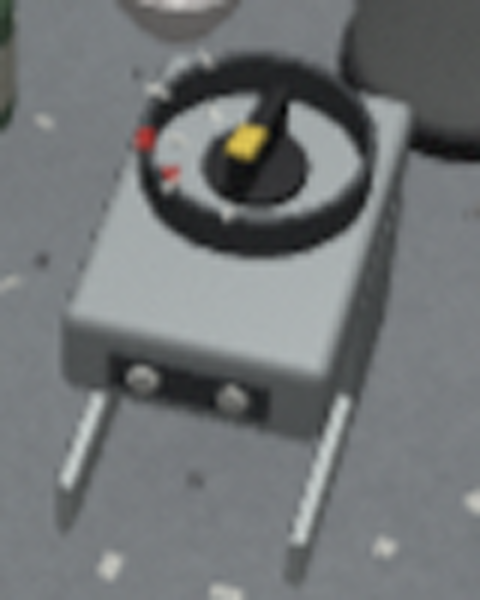

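View pics/d3.png

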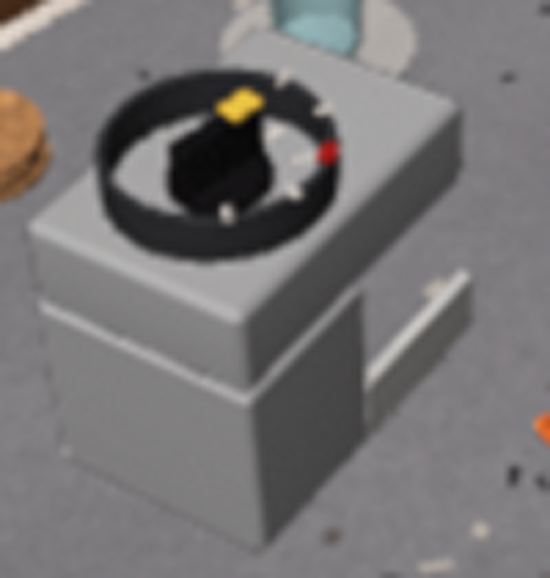

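Run:
```python
from h import *
c=np.load("scene.npy",allow_pickle=True).item(); d=np.load("side.npy",allow_pickle=True).item()
S=lambda a:np.array(a,float)/6+[250,105]; D=lambda a:np.array(a,float)/5.5+[165,180]
obs=[]
Q=np.r_[onplane(c,S([[66,318],[330,378],[410,100]]),.185),onplane(d,D([[460,105],[242,322],[32,228]]),.185),onplane(c,S([[68,484],[298,542]]),.045),onplane(d,D([[465,272]]),.045)]
L=np.array([[-45,74],[-45,-74],[172,-74],[-45,74],[172,74],[172,-74],[-50,67],[-50,-67],[-50,67]])/1000
for ids in ([0,1,2],[3,4,5],[0,1,2,3,4,5],range(9)):
    ids=list(ids); A=L[ids];B=Q[ids,:2]; a=A-A.mean(0); b=B-B.mean(0)
    th=np.arctan2((a[:,0]*b[:,1]-a[:,1]*b[:,0]).sum(),(a*b).sum()); R=np.array([[np.cos(th),-np.sin(th)],[np.sin(th),np.cos(th)]])
    t=B.mean(0)-R@A.mean(0); print(np.degrees(th).round(2),t.round(4)); print(((B-t)@R-A).round(4).tolist())
# orange corners, canister
print(onplane(c,np.array([[168,257],[118,220],[67,350],[13,312]])/2.7+[180,80],.005).round(3))
```

```text
100.32 [0.5682 0.0973]
[[0.0027, -0.0024], [0.0008, 0.0006], [-0.0035, 0.0018]]
99.69 [0.5568 0.1057]
[[0.0061, -0.0023], [-0.0027, -0.003], [-0.0033, 0.0053]]
100.13 [0.5628 0.1017]
[[-0.0028, -0.0071], [-0.0042, -0.0041], [-0.0085, -0.0021], [0.0116, 0.0032], [0.0028, 0.0008], [0.0011, 0.0092]]
99.97 [0.5631 0.1016]
[[-0.0028, -0.0069], [-0.0039, -0.0039], [-0.0081, -0.0013], [0.0115, 0.0034], [0.0027, 0.0016], [0.0014, 0.01], [-0.0018, -0.0028], [-0.005, -0.0048], [0.006, 0.0047]]
[[ 0.413  0.079  0.005]
 [ 0.322  0.107  0.005]
 [ 0.368 -0.111  0.005]
 [ 0.275 -0.09   0.005]]
```

Run:
```python
from h import *
c=np.load("scene.npy",allow_pickle=True).item(); d=np.load("side.npy",allow_pickle=True).item()
a=np.array([[368,466],[308,466],[427,462],[368,516],[368,418]])/2.7+[180,80]
b=np.array([[180,155],[325,150]])/4+[160,150]
print(onplane(c,a,.01).round(3)); print(onplane(d,b,.01).round(3))
```

```text
[[ 0.773 -0.1    0.01 ]
 [ 0.709 -0.132  0.01 ]
 [ 0.833 -0.064  0.01 ]
 [ 0.797 -0.161  0.01 ]
 [ 0.748 -0.039  0.01 ]]
[[ 0.814 -0.044  0.01 ]
 [ 0.712 -0.142  0.01 ]]
```

```bash
python3 -m handwheel '{"xyz":[[0.001,-0.001,0.002],[0,-0.003,0.005],[0,-0.0054,0.0088],[0,-0.0054,0.0088],[0,-0.0054,0.0088],[0,-0.0054,0.0088],[0,-0.0054,0.0088],[0,-0.003,0.005]],"rotation":[[0,0,0],[-0.01,0,0],[-0.015,0,0],[-0.015,0,0],[-0.015,0,0],[-0.015,0,0],[-0.015,0,0],[-0.01,0,0]],"claw":[0,0,0,0,0,0,0,0]}'
python3 -c "
from h import *
plan([.605,-.140,.1156],189.8)
c=cams.capture('scene'); crop(c,'s4',180,80,340,300,2.7)"
```

```text
clock: 5.45
tcp_pos: [0.5537, -0.2454, 0.1154]
tcp_rot: [-0.499, 0.505, -0.499, -0.497]
ft_force: [0.4, -2.7, 0.9]
width: 0.0133
t 5.45 tcp [ 0.5537 -0.2454  0.1154] yheading -179.76 x [ 0.007 -0.008 -1.   ] w 0.013269299767504749 F [ 0.4 -2.7  0.9] j6 -1.99
tool shift (current axes) [-0.0008 -0.0517  0.1052] rotvec [-0.1669 -0.0086  0.0059] world d [0.0513 0.1054 0.0002]
```

View pics/s4.png

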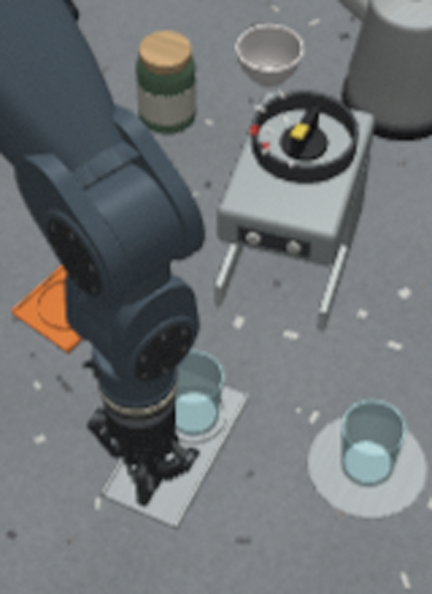

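```bash
python3 -m handwheel '{"xyz":[[0,-0.003,0.005],[0,-0.0055,0.0088],[0,-0.0055,0.0088],[0,-0.0055,0.0088],[0,-0.0055,0.0088],[0,-0.0055,0.0088],[0,-0.0055,0.0088],[0,-0.003,0.006]],"rotation":[[-0.01,0,0],[-0.018,0,0],[-0.018,0,0],[-0.018,0,0],[-0.018,0,0],[-0.018,0,0],[-0.018,0,0],[-0.01,0,0]],"claw":[0,0,0,0,0,0,0,0]}'
python3 -c "
from h import *
plan([.605,-.140,.1156],189.8)"
```

```text
clock: 6.17
tcp_pos: [0.5924, -0.1722, 0.1153]
tcp_rot: [-0.462, 0.539, -0.463, -0.531]
ft_force: [0.2, -3.7, 1.3]
width: 0.013
t 6.1667 tcp [ 0.5924 -0.1722  0.1153] yheading -171.62 x [ 0.008 -0.008 -1.   ] w 0.012961402338316726 F [ 0.2 -3.7  1.3] j6 -1.998
tool shift (current axes) [-0.0004 -0.0172  0.0301] rotvec [-0.0248 -0.0093  0.0061] world d [0.0126 0.0322 0.0003]
```

```bash
python3 -m handwheel '{"xyz":[[0,-0.004,0.005],[0,-0.006,0.01],[0,-0.006,0.01],[0,-0.003,0.004],[0,0,0]],"rotation":[[-0.01,0,0],[-0.015,0,0],[0,0,0],[0,0,0],[0,0,0]],"claw":[0,0,0,0,0]}'
python3 -c "
from h import *
plan([.605,-.140,.1156],189.8)
c=cams.capture('scene'); np.save('sc5.npy',c,allow_pickle=True);crop(c,'s5',210,90,340,280,3.1)
c=cams.capture('side'); np.save('sd5.npy',c,allow_pickle=True);crop(c,'d5',160,120,330,280,3.7)"
```

```text
clock: 6.58
tcp_pos: [0.6079, -0.1355, 0.1151]
tcp_rot: [-0.453, 0.546, -0.455, -0.538]
ft_force: [-0.4, -3.5, 1.5]
width: 0.0131
t 6.5833 tcp [ 0.6079 -0.1355  0.1151] yheading -169.88 x [ 0.007 -0.008 -1.   ] w 0.013092944684227906 F [-0.4 -3.5  1.5] j6 -1.964
tool shift (current axes) [-0.0005  0.0037 -0.0039] rotvec [ 0.0056 -0.0091  0.0053] world d [-0.0029 -0.0045  0.0005]
```

View pics/s5.png

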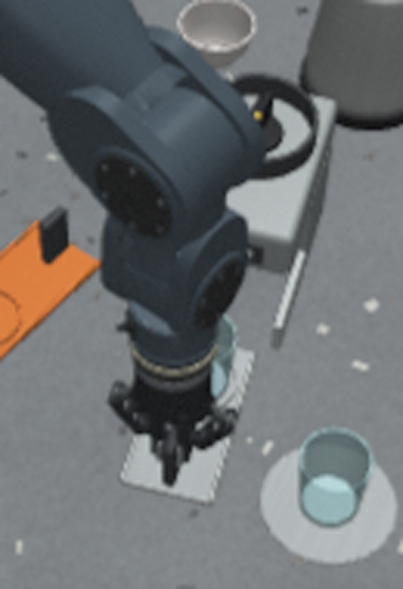

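View pics/d5.png

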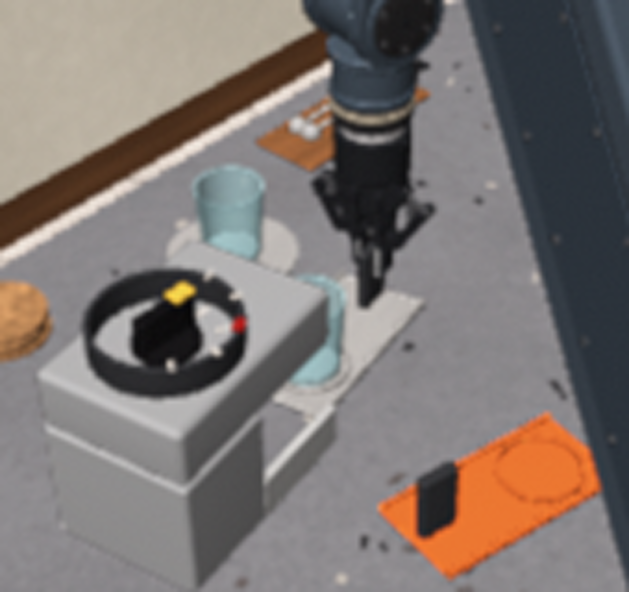

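Run:
```python
from h import *
c=np.load("sc5.npy",allow_pickle=True).item(); d=np.load("sd5.npy",allow_pickle=True).item()
S=lambda a:np.array(a,float)/3.1+[210,90]; D=lambda a:np.array(a,float)/3.7+[160,120]
e=onplane(c,S([[213,500],[255,352]]),.011); k=onplane(c,np.array([[288,542],[308,548]])/6+[250,105],.045); nl=onplane(c,S([[122,480],[213,502]]),.011)
print("scene",e.round(4),k.round(4),nl.round(4))
u=(e[1]-e[0])[:2]; u/=np.linalg.norm(u); n=np.array([u[1],-u[0]]); print("heading",np.degrees(np.arctan2(u[1],u[0])),"cheek to the right of saucer right edge",(k-e[0])[:,:2]@n)
f=onplane(d,D([[425,303],[325,408]]),.011); k=onplane(d,D([[318,410],[335,412]]),.045); print("side",f.round(4),k.round(4))
u=(f[1]-f[0])[:2]; u/=np.linalg.norm(u); n=np.array([-u[1],u[0]]); print("heading",np.degrees(np.arctan2(u[1],u[0])),"cheek left of left edge",(k-f[0])[:,:2]@n)
```

```text
scene [[ 0.6635 -0.1498  0.011 ]
 [ 0.6266  0.0404  0.011 ]] [[0.6383 0.0573 0.045 ]
 [0.6501 0.0585 0.045 ]] [[ 0.5686 -0.1702  0.011 ]
 [ 0.6645 -0.152   0.011 ]]
heading 100.9728382007893 cheek to the right of saucer right edge [0.01470942 0.02648015]
side [[ 0.5546 -0.1571  0.011 ]
 [ 0.5269  0.0255  0.011 ]] [[0.5048 0.0587 0.045 ]
 [0.4914 0.0507 0.045 ]]
heading 98.63275134960645 cheek left of left edge [0.01686103 0.03135317]
```

The saucer lines up with the bay: the gap to the cheek is about 15 mm on the right and 17 mm on the left, and the headings agree within 1-2°. Now sliding in.

```bash
python3 -m handwheel '{"xyz":[[0,0.001,0.005],[0,0.001,0.009],[0,0,0.01],[0,0,0.01],[0,0,0.01],[0,0,0.01],[0,0,0.008],[0,0,0.004]],"rotation":[[0,0,0],[0,0,0],[0,0,0],[0,0,0],[0,0,0],[0,0,0],[0,0,0],[0,0,0]],"claw":[0,0,0,0,0,0,0,0]}'
python3 -c "
from h import *
plan([.563+.113*.173,.1015-.113*.985,.1156],189.8)
c=cams.capture('scene'); np.save('sc6.npy',c,allow_pickle=True);crop(c,'s6',210,90,340,280,3.1)
c=cams.capture('side'); np.save('sd6.npy',c,allow_pickle=True);crop(c,'d6',160,120,330,280,3.7)"
```

```text
clock: 7.35
tcp_pos: [0.5936, -0.0685, 0.1156]
tcp_rot: [-0.455, 0.546, -0.456, -0.536]
ft_force: [1.6, -4.2, 1.8]
width: 0.0132
t 7.35 tcp [ 0.5936 -0.0685  0.1156] yheading -170.21 x [ 0.011 -0.009 -1.   ] w 0.013193983599685887 F [ 1.6 -4.2  1.8] j6 -1.853
tool shift (current axes) [-0.0007  0.0009  0.0597] rotvec [-0.0002 -0.0111  0.0088] world d [-0.011   0.0587  0.    ]
```

View pics/s6.png

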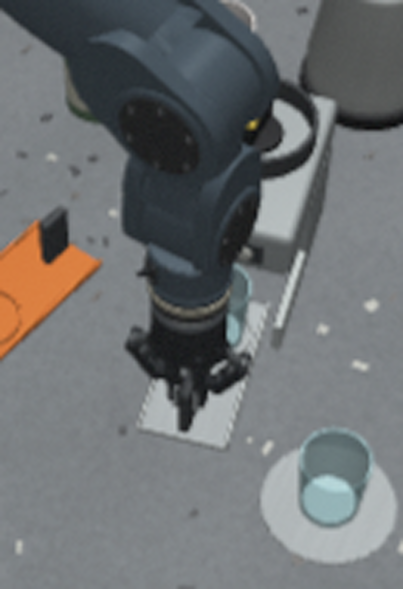

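View pics/d6.png

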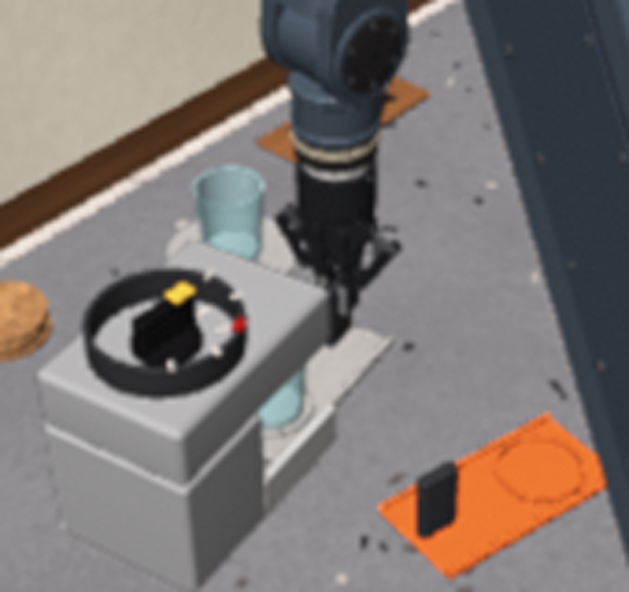

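The cup is entering under the head between the cheeks, upright. About 60 mm remain.

```bash
python3 -m handwheel '{"xyz":[[0,0,0.005],[0,0,0.008],[0,0,0.008],[0,0,0.008],[0,0,0.008],[0,0,0.006],[0,0,0.004],[0,0,0.002]],"rotation":[[0,0,0],[0,0,0],[0,0,0],[0,0,0],[0,0,0],[0,0,0],[0,0,0],[0,0,0]],"claw":[0,0,0,0,0,0,0,0]}'
python3 -c "
from h import *
plan([.563+.113*.173,.1015-.113*.985,.1156],189.8)
c=cams.capture('scene'); np.save('sc6.npy',c,allow_pickle=True);crop(c,'s7',210,90,340,280,3.1)
c=cams.capture('side'); np.save('sd6.npy',c,allow_pickle=True);crop(c,'d7',160,120,330,280,3.7)"
```

```text
clock: 8.12
tcp_pos: [0.5851, -0.0173, 0.1153]
tcp_rot: [-0.455, 0.546, -0.456, -0.535]
ft_force: [0.4, -3.5, 3.8]
width: 0.0132
t 8.1167 tcp [ 0.5851 -0.0173  0.1153] yheading -170.26 x [ 0.012 -0.011 -1.   ] w 0.013242171376920298 F [ 0.4 -3.5  3.8] j6 -1.766
tool shift (current axes) [-0.0004  0.0013  0.0078] rotvec [-0.0011 -0.0129  0.0095] world d [-0.0026  0.0075  0.0003]
```

View pics/s7.png

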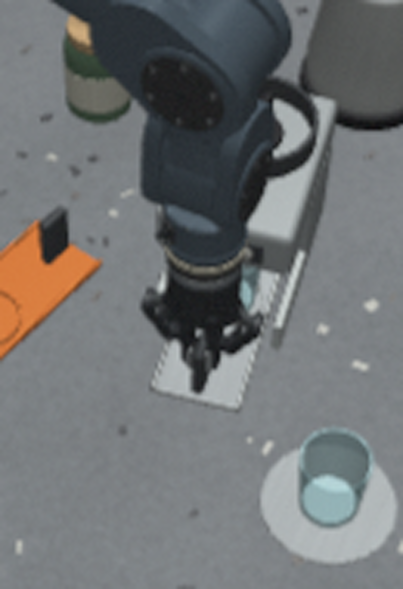

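View pics/d7.png

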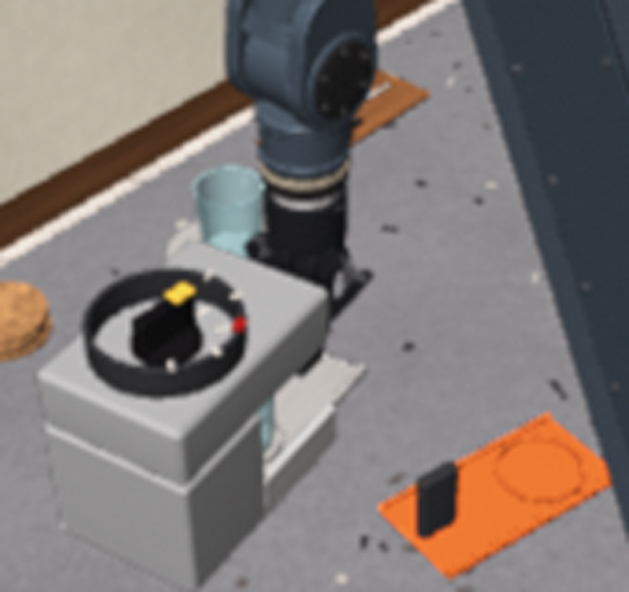

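By the estimate the grip is now 121 mm behind the spout. I'll feel for the stop in small steps.

```bash
for i in 1 2 3; do python3 -m handwheel '{"xyz":[[0,0,0.002],[0,0,0.002]],"rotation":[[0,0,0],[0,0,0]],"claw":[0,0]}'|grep -E "pos|ft"; done
```

```text
tcp_pos: [0.5845, -0.0134, 0.1152]
ft_force: [0.8, -4.8, 3.5]
tcp_pos: [0.5839, -0.0125, 0.1156]
ft_force: [-0.2, -15.1, 5.0]
tcp_pos: [0.5831, -0.0119, 0.1159]
ft_force: [0.1, -11.8, 4.9]
```

Contact with the stop came at y≈-0.0127, within 3 mm of the estimate. I back off about 5 mm so the cup is centred under the spout, then release.

```bash
python3 -m handwheel '{"xyz":[[0,0,-0.003],[0,0,-0.002],[0,0,-0.001],[0,0,0]],"rotation":[[0,0,0],[0,0,0],[0,0,0],[0,0,0]],"claw":[0,0,0,0]}'
python3 -m handwheel '{"xyz":[[0,0,0],[0,0,0],[0,0,0],[0,0,0]],"rotation":[[0,0,0],[0,0,0],[0,0,0],[0,0,0]],"claw":[0.02,0.03,0.045,0.045]}'
```

```text
clock: 9.05
tcp_pos: [0.5827, -0.0169, 0.115]
tcp_rot: [-0.454, 0.546, -0.461, -0.532]
ft_force: [0.4, -1.6, 5.0]
width: 0.0133
clock: 9.38
tcp_pos: [0.5827, -0.0171, 0.1144]
tcp_rot: [-0.453, 0.546, -0.462, -0.532]
ft_force: [-1.1, 0.2, 0.2]
width: 0.0449
```

```bash
python3 -m handwheel '{"xyz":[[-0.02,0,0],[-0.035,0,0],[-0.04,0,0],[-0.04,0,0],[-0.04,0,0],[-0.03,0,0],[0,0,0]],"rotation":[[0,0,0],[0,0,0],[0,0,0],[0,0,0],[0,0,0],[0,0,0],[0,0,0]],"claw":[0.045,0.045,0.045,0.045,0.045,0.045,0.045]}'
python3 -c "
from h import *
plan([.549,.190,.34],189.8)
c=cams.capture('wrist'); np.save('w8.npy',c,allow_pickle=True);crop(c,'w8',0,0,512,384,1.5)
c=cams.capture('side'); np.save('sd8.npy',c,allow_pickle=True);crop(c,'d8',160,120,330,280,3.7)"
```

```text
clock: 9.97
tcp_pos: [0.5787, -0.0123, 0.3251]
tcp_rot: [-0.451, 0.544, -0.464, -0.534]
ft_force: [0.2, -0.3, -0.9]
width: 0.0451
t 9.9667 tcp [ 0.5787 -0.0123  0.3251] yheading -170.57 x [-0.001 -0.023 -1.   ] w 0.04507506602834958 F [ 0.2 -0.3 -0.9] j6 -1.747
tool shift (current axes) [-0.0195 -0.0038  0.204 ] rotvec [-0.0064 -0.0228 -0.0047] world d [-0.0297  0.2023  0.0149]
```

View pics/w8.png

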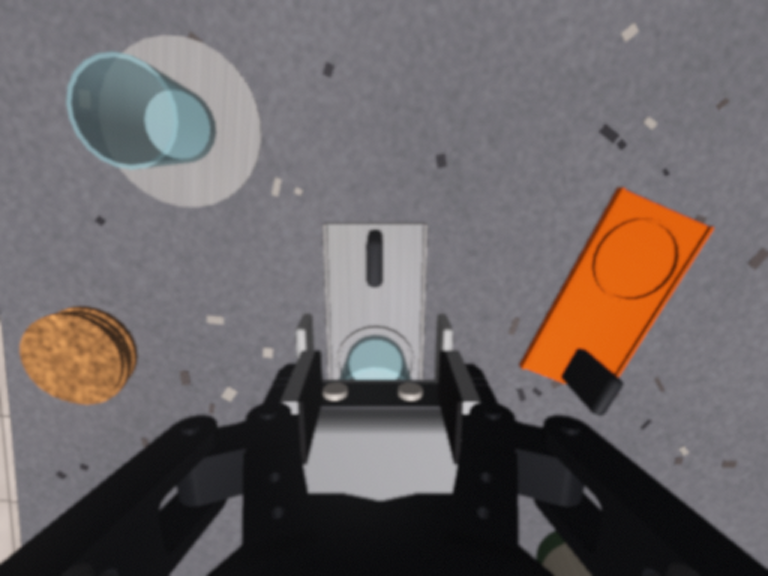

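View pics/d8.png

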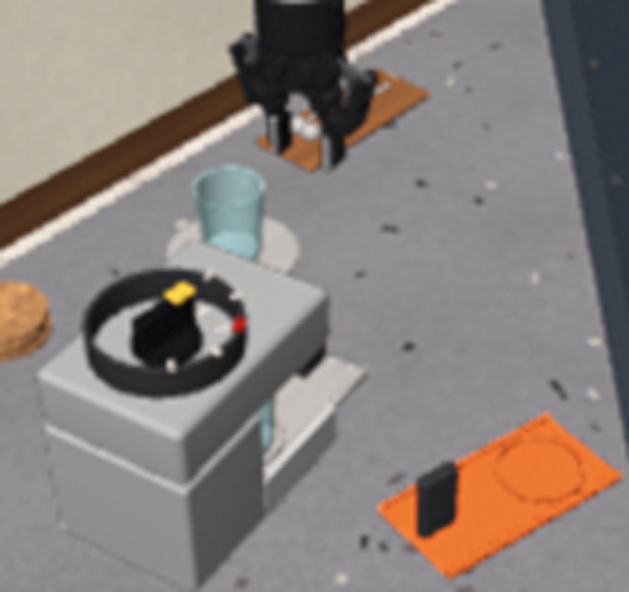

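Run:
```python
from h import *
c=np.load("w8.npy",allow_pickle=True).item()
N=onplane(c,np.array([[325,226],[427,226],[376,226]])/1.5,.009); F=onplane(c,np.array([[318,381],[434,381]])/1.5,.125); T=onplane(c,np.array([[318,406],[440,406]])/1.5,.185)
C=onplane(c,[[376/1.5,345/1.5]],.01)
G=onplane(c,np.array([[375,240],[375,286]])/1.5,.076)
print(N.round(4),F.round(4),T.round(4),G.round(4))
u=np.array([-.171,.985])
print("near end rel head front (exp -120-25+45=-100 for cup 0):",(N[2]-F.mean(0))[:2]@u,(N[2]-T.mean(0))[:2]@u, "head dir",np.degrees(np.arctan2(*(N[1]-N[0])[:2][::-1])),"grip",(G.mean(0)-F.mean(0))[:2]@u)
```

```text
[[ 0.6328 -0.0299  0.009 ]
 [ 0.5371 -0.0457  0.009 ]
 [ 0.585  -0.0378  0.009 ]] [[0.611  0.068  0.125 ]
 [0.5256 0.054  0.125 ]] [[0.6046 0.05   0.185 ]
 [0.5333 0.0384 0.185 ]] [[ 0.5851 -0.0354  0.076 ]
 [ 0.579   0.0021  0.076 ]]
near end rel head front (exp -120-25+45=-100 for cup 0): -0.10017197377450522 -0.08352796100854197 head dir -170.59550780667595 grip -0.07878518240155216
```

The saucer sits square in the bay with its grip just outside the head, and the cup's base shows at (375,360), upright on its ring. The saucer edge against the head's lower front edge gives a cup offset of about 0; the stop contact gives about +2 mm. Next, over to the dial.

```bash
python3 -m handwheel '{"xyz":[[-0.035,0,0],[0,-0.001,0.035],[0,-0.001,0.04],[0,-0.001,0.04],[0,-0.001,0.04],[0,0,0.04],[0,0,0.01],[0,0,0]],"rotation":[[-0.006,-0.023,-0.005],[0,0,0],[0,0,0],[0,0,0],[0,0,0],[0,0,0],[0,0,0],[0,0,0]],"claw":[0.045,0.045,0.045,0.045,0.045,0.045,0.045,0.045]}'
python3 -c "
from h import *
plan([.549,.190,.269],189.8)
c=cams.capture('wrist'); np.save('w9.npy',c,allow_pickle=True);crop(c,'w9',0,0,512,384,1.5)"
```

```text
clock: 10.73
tcp_pos: [0.5431, 0.1963, 0.3414]
tcp_rot: [0.45, -0.533, 0.464, 0.546]
ft_force: [-0.0, 0.4, -0.1]
width: 0.045
t 10.7333 tcp [0.5431 0.1963 0.3414] yheading -170.6 x [-0.027 -0.003 -1.   ] w 0.044996027601721694 F [-0.   0.4 -0.1] j6 -1.391
tool shift (current axes) [ 0.0723 -0.0068 -0.0072] rotvec [-0.007   0.0012 -0.0275] world d [ 0.0059 -0.0063 -0.0724]
```

View pics/w9.png

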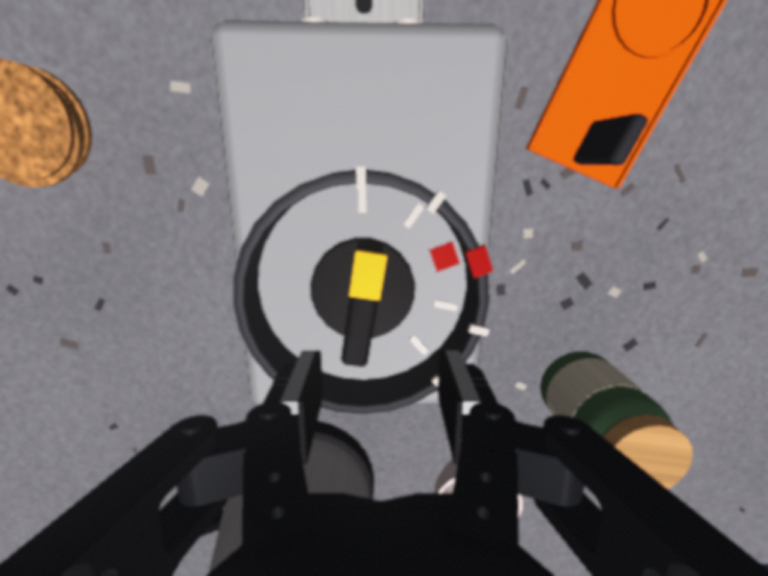

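Run:
```python
from h import *
c=np.load("w9.npy",allow_pickle=True).item()
p=lambda a:np.array(a,float)/1.5
H=onplane(c,p([[216,27],[502,29]]),.185); print("head",H.round(4), np.linalg.norm(H[0]-H[1]))
im=c["image"]; hsv=cv2.cvtColor(im,cv2.COLOR_RGB2HSV)
yl=((hsv[...,0]>18)&(hsv[...,0]<35)&(hsv[...,1]>130)).astype(np.uint8); yl[:, :200]=0; yl[:,290:]=0; yl[:140]=0; yl[230:]=0
cnt=max(cv2.findContours(yl,0,1)[0],key=cv2.contourArea); r=cv2.minAreaRect(cnt); bx=cv2.boxPoints(r); print("yellow px",r)
Y=onplane(c,bx,.227); print("yellow box",Y.round(4)); yc=Y.mean(0)
D=onplane(c,p([[311,288],[415,288],[363,238],[363,339]]),.193); print("disc",D.round(4), (D[0]+D[1])/2,(D[2]+D[3])/2)
ring=onplane(c,p([[235,288],[489,272],[362,170]]),.215); print("collar",ring.round(4))
far=onplane(c,p([[344,362],[367,365]]),.227); print("bar far",far.round(4))
a=np.array([[355,250],[388,256],[378,300],[348,296]]); Y2=onplane(c,p(a),.227); print(Y2.round(4))
f=far.mean(0); t=Y2[:2].mean(0); m=(f+t)/2; v=t-f; hd=np.degrees(np.arctan2(v[1],v[0])); print("bar mid",m.round(4),"len",np.linalg.norm(v),"heading yellow",hd)
for rr,z in (([444,257],.185),([479,262],.215),([362,190],.185),([362,175],.215)):
    q=onplane(c,p([rr]),z)[0]; print("mark",q.round(4))
```

```text
head [[0.6384 0.072  0.185 ]
 [0.5028 0.0492 0.185 ]] 0.13757133337515845
yellow px ((244.7162322998047, 183.20269775390625), (23.18025779724121, 33.37299346923828), 9.462321281433105)
yellow box [[0.5585 0.1826 0.227 ]
 [0.5581 0.1582 0.227 ]
 [0.542  0.1584 0.227 ]
 [0.5418 0.1829 0.227 ]]
disc [[0.5786 0.1921 0.193 ]
 [0.5208 0.183  0.193 ]
 [0.5541 0.1595 0.193 ]
 [0.5451 0.2186 0.193 ]] [0.54974462 0.18758577 0.193     ] [0.54963195 0.18906234 0.193     ]
collar [[0.6139 0.1907 0.215 ]
 [0.4892 0.1626 0.215 ]
 [0.5597 0.1242 0.215 ]]
bar far [[0.5546 0.2171 0.227 ]
 [0.5429 0.2171 0.227 ]]
[[0.5575 0.1594 0.227 ]
 [0.542  0.1598 0.227 ]
 [0.543  0.1819 0.227 ]
 [0.5575 0.1821 0.227 ]]
bar mid [0.5492 0.1883 0.227 ] len 0.05749117105927918 heading yellow -89.03270850842118
mark [0.5066 0.1645 0.185 ]
mark [0.4954 0.1583 0.215 ]
mark [0.5585 0.1352 0.185 ]
mark [0.5594 0.1264 0.215 ]
```

```bash
python3 -m handwheel '{"xyz":[[0,-0.006,-0.006],[0,0,0],[0,0,0]],"rotation":[[0.1,0.001,-0.027],[0.055,0,0],[0,0,0]],"claw":[0.045,0.045,0.045]}' >/dev/null
python3 -c "
from h import *
plan([.5493,.1883,.273],180.7)"
```

```text
t 11.0333 tcp [0.5502 0.1874 0.3375] yheading -179.86 x [-0.005 -0.005 -1.   ] w 0.045185077518886556 F [ 0.4 -0.8  0. ] j6 -1.244
tool shift (current axes) [0.0645 0.0006 0.0012] rotvec [-0.0098 -0.0047 -0.005 ] world d [-0.0009  0.0009 -0.0645]
```

```bash
python3 -m handwheel '{"xyz":[[0.02,0.001,0.001],[0.02,0,0],[0.015,0,0],[0.008,0,0],[0,0,0]],"rotation":[[-0.01,-0.005,-0.005],[0,0,0],[0,0,0],[0,0,0],[0,0,0]],"claw":[0.045,0.045,0.045,0.045,0.045]}'
python3 -c "
from h import *
plan([.5493,.1883,.273],180.7)
c=cams.capture('wrist');crop(c,'w10',100,100,412,384,2.1)"
```

```text
clock: 11.45
tcp_pos: [0.5501, 0.1807, 0.2705]
tcp_rot: [-0.496, 0.503, -0.497, -0.503]
ft_force: [0.0, 0.8, -0.7]
width: 0.0453
t 11.45 tcp [0.5501 0.1807 0.2705] yheading -179.22 x [-0.002 -0.002 -1.   ] w 0.045260850763225995 F [ 0.   0.8 -0.7] j6 -1.267
tool shift (current axes) [-0.0025  0.0007  0.0076] rotvec [ 0.0013 -0.0018 -0.0016] world d [-0.0008  0.0076  0.0025]
```

View pics/w10.png

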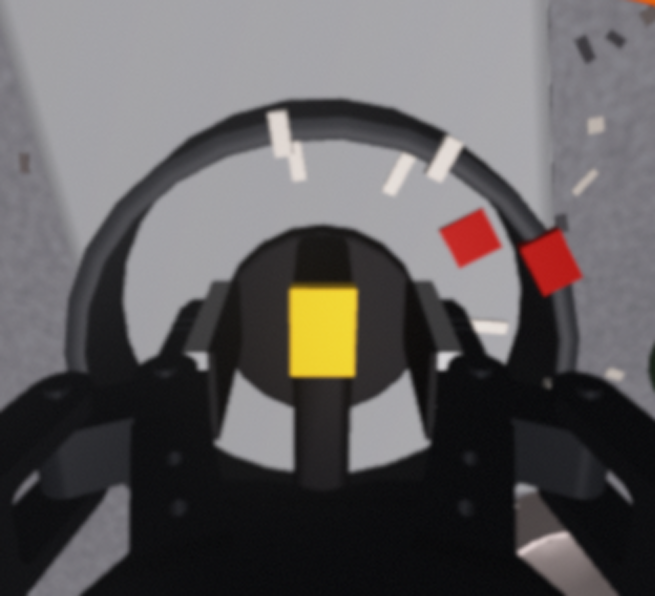

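The pads straddle the bar, centred and aligned, but the tool is 7.6 mm off along the bar. I'll correct that and close.

```bash
python3 -m handwheel '{"xyz":[[-0.002,0.0005,0.0075],[0,0,0]],"rotation":[[0,0,0],[0,0,0]],"claw":[0.045,0.045]}' >/dev/null
python3 -c "
from h import *
plan([.5494,.1883,.273],180.7)"
python3 -m handwheel '{"xyz":[[0,0,0],[0,0,0],[0,0,0],[0,0,0]],"rotation":[[0,0,0],[0,0,0],[0,0,0],[0,0,0]],"claw":[0.02,0,0,0]}'
python3 -c "
from h import *
plan([.5494,.1883,.273],180.7)"
```

```text
t 11.6667 tcp [0.5503 0.1877 0.2745] yheading -179.29 x [-0.    -0.002 -1.   ] w 0.04473185365339164 F [ 0.1 -0.9 -0.6] j6 -1.254
tool shift (current axes) [0.0015 0.0009 0.0006] rotvec [ 0.0001 -0.0015 -0.0004] world d [-0.0009  0.0006 -0.0015]
clock: 12.0
tcp_pos: [0.5501, 0.1884, 0.2769]
tcp_rot: [-0.496, 0.504, -0.496, -0.503]
ft_force: [3.5, 0.1, -9.5]
width: 0.0125
t 12.0 tcp [0.5501 0.1884 0.2769] yheading -179.19 x [ 0.001 -0.001 -1.   ] w 0.012546918551399657 F [ 3.5  0.1 -9.5] j6 -1.254
tool shift (current axes) [ 0.0038  0.0007 -0.0001] rotvec [ 0.0019 -0.0011  0.0009] world d [-0.0007 -0.0001 -0.0039]
```

```bash
python3 -m handwheel '{"xyz":[[0.001,0,0],[0,0,0],[0,0,0],[0,0,0],[0,0,0]],"rotation":[[0.06,0,0],[0.1,0,0],[0.1,0,0],[0.1,0,0],[0.1,0,0]],"claw":[0,0,0,0,0]}'
python3 -c "
from h import *
plan([.5498,.1885,.277],180-60.6)"
```

```text
clock: 12.42
tcp_pos: [0.5495, 0.1885, 0.2768]
tcp_rot: [0.601, -0.374, 0.601, 0.372]
ft_force: [-0.2, 0.1, -1.8]
width: 0.0129
t 12.4167 tcp [0.5495 0.1885 0.2768] yheading 153.64 x [ 0.001 -0.002 -1.   ] w 0.012913900111811236 F [-0.2  0.1 -1.8] j6 -0.78
tool shift (current axes) [-0.0002 -0.0003  0.0002] rotvec [ 5.976e-01 -5.000e-04  2.000e-03] world d [0.0003 0.     0.0002]
```

```bash
python3 -m handwheel '{"xyz":[[0,0,0],[0,0,0],[0,0,0],[0,0,0],[0,0,0],[0,0,0],[0,0,0]],"rotation":[[0.1,0,0],[0.1,0,0],[0.1,0,0],[0.1,0,0],[0.08,0,0],[0.05,0,0],[0,0,0]],"claw":[0,0,0,0,0,0,0]}'
python3 -c "
from h import *
plan([.5498,.1885,.277],120.2)
c=cams.capture('wrist');np.save('w11.npy',c,allow_pickle=True);crop(c,'w11',60,60,452,384,2)"
```

```text
clock: 13.0
tcp_pos: [0.5489, 0.189, 0.2768]
tcp_rot: [0.68, -0.193, 0.681, 0.191]
ft_force: [-0.9, -1.8, -2.2]
width: 0.0132
t 13.0 tcp [0.5489 0.189  0.2768] yheading 121.52 x [ 0.    -0.002 -1.   ] w 0.013242675457620512 F [-0.9 -1.8 -2.2] j6 -0.217
tool shift (current axes) [-0.0002 -0.001   0.0005] rotvec [ 0.023  -0.0009  0.0021] world d [ 0.0009 -0.0005  0.0002]
```

View pics/w11.png

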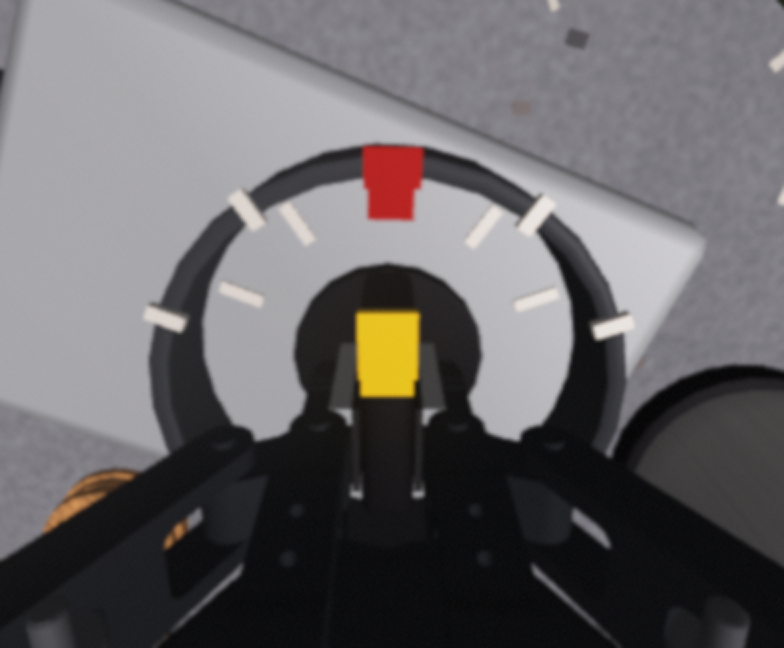

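The yellow end points at the red mark almost exactly (388 against 391 px). A small last turn, then release and rise.

```bash
python3 -m handwheel '{"xyz":[[0,0,0],[0,0,0],[0,0,0],[0,0,0],[0,0,0],[0,0,0]],"rotation":[[0.018,0,0],[0,0,0],[0,0,0],[0,0,0],[0,0,0],[0,0,0]],"claw":[0,0,0.03,0.045,0.045,0.045]}'
python3 -m handwheel '{"xyz":[[-0.015,0,0],[-0.03,0,0],[-0.03,0,0],[-0.03,0,0],[-0.01,0,0],[0,0,0]],"rotation":[[0,0,0],[0,0,0],[0,0,0],[0,0,0],[0,0,0],[0,0,0]],"claw":[0.045,0.045,0.045,0.045,0.045,0.045]}'
python3 -c "
from h import *
c=cams.capture('wrist');np.save('w12.npy',c,allow_pickle=True);crop(c,'w12',60,60,452,384,2)"
```

```text
clock: 13.55
tcp_pos: [0.5494, 0.1893, 0.2775]
tcp_rot: [0.682, -0.189, 0.681, 0.188]
ft_force: [0.4, -0.4, 0.7]
width: 0.0451
clock: 14.05
tcp_pos: [0.5483, 0.1892, 0.3966]
tcp_rot: [0.681, -0.19, 0.682, 0.188]
ft_force: [-0.0, 0.2, -0.2]
width: 0.0453
```

View pics/w12.png

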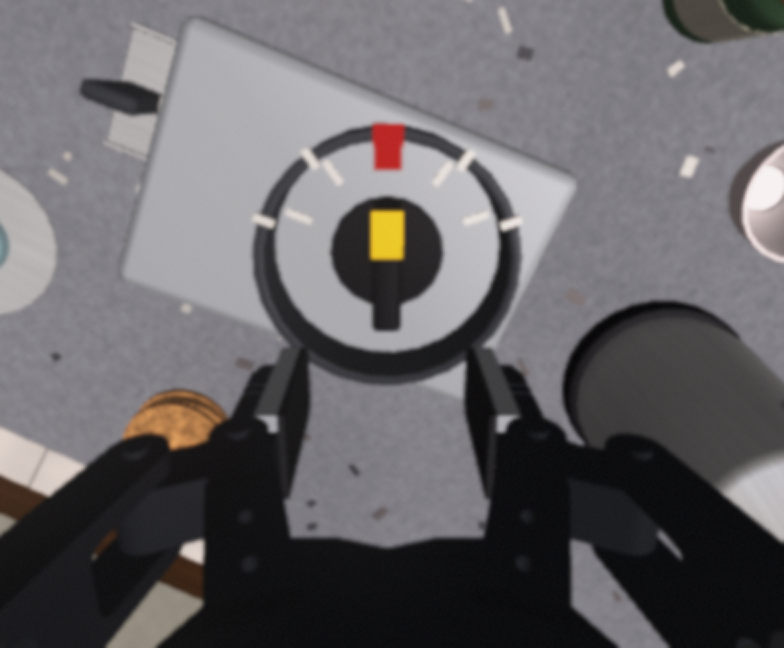

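Run:
```python
from h import *
c=np.load("w12.npy",allow_pickle=True).item(); p=lambda a:np.array(a,float)/2+60
y=onplane(c,p([[387,211]]),.227)[0]; b=onplane(c,p([[387,329]]),.227)[0]; v=y-b; print("yellow",np.degrees(np.arctan2(v[1],v[0])), (y+b)/2)
ax=np.array([.5496,.1884])
for q,z in ([388,158],.185),([389,130],.215): 
    m=onplane(c,p([q]),z)[0]; print("red",np.degrees(np.arctan2(m[1]-ax[1],m[0]-ax[0])))
s=cams.capture('scene'); crop(s,'s13',180,60,400,300,2.4)
s=cams.capture('side'); crop(s,'d13',160,120,330,280,3.7)
```

```text
yellow -148.94596470364138 [0.54926355 0.18929692 0.227     ]
red -150.64881303117457
red -150.60328779973585
```

View pics/s13.png

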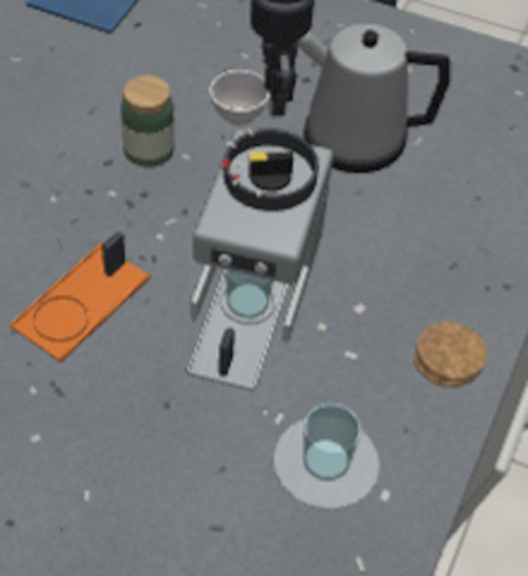

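View pics/d13.png

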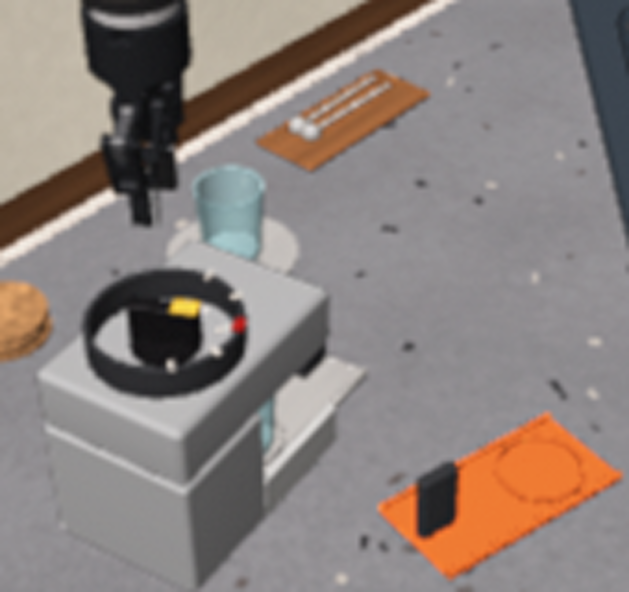

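Run:
```python
from h import *
c=np.load("scene.npy",allow_pickle=True).item()
q=lambda a:np.array(a,float)/2.4+[180,60]
C=onplane(c,q([[249,300]]),.008)[0]; N=onplane(c,q([[190,371],[256,386]]),.011)
print(C,N.round(4))
for sp,h in (([.5682,.0973],100.3),([.563,.1015],99.7)):
    u=np.array([np.cos(np.radians(h)),np.sin(np.radians(h))]); n=np.array([-u[1],u[0]])
    print("cup rel spout",(C[:2]-sp)@u,(C[:2]-sp)@n,"near end mid (exp -145 at 0)",(N.mean(0)[:2]-sp)@u,(N.mean(0)[:2]-sp)@n)
```

```text
[0.56631446 0.10275801 0.008     ] [[ 0.545  -0.0507  0.011 ]
 [ 0.6385 -0.0326  0.011 ]]
cup rel spout 0.005707188663289854 0.0008792504580592376 near end mid (exp -145 at 0) -0.1409167090424474 0.0016733880650928144
cup rel spout 0.0006815690696221731 -0.0034790359492977135 near end mid (exp -145 at 0) -0.14594260519235222 -0.004220355688389958
```

```bash
python3 -c "
from station import arm
print(arm.get_obs()['clock'],arm.close_job())"
```

```text
the job is handed in; nothing more can be done
14.2 None
```

The job is done and handed in at about 14 s, with no verdict reported. The saucer is in the bay with the cup under the spout, and the dial's yellow end points at the red mark.

- **Saucer and cup:** I slid the steel saucer by its grip between the cheeks until it touched the stop, with a peak of about 15 N. I then backed it off about 5 mm and let go. The cup stands upright in its ring. The checks put it between about 4 mm short and 6 mm past the spout axis, and they disagree by a few mm:

| Check | Cup offset along the bay |
|---|---|
| Contact with the stop | about +2 mm |
| Wrist view | 0 to -4 mm (a third reading, from the head's upper front edge, did not fit and I left it out) |
| Scene view | 0 to +6 mm |

  The sideways error is at most about 4 mm.
- **Dial:** I turned it about 1.05 rad clockwise. After release the yellow end measures -149° and the red mark -150.6°, and the close view shows them in line.
- **Other things:** none of the others in view at the end looked moved. The teapot and the cream canister were outside those last crops and I did not check them again, though the arm passed well above them. The gripper is open, above the dispenser and touching nothing.

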